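# Close the flap of the packed shipping case

### The job

Two open cardboard cases stand on the table. Close the one that is fully packed, with a tin in both of its places, by folding its standing flap over until it lies flat on the case; leave the flap of the case that still has an empty place standing open, then let go and move clear.

Things in the scene. Friction and masses are not known exactly. Their poses are not given: they have to be found in the camera images.
- packed_case: Plain brown cardboard case, open on top, holding two tins side by side (full); fixed. 98 mm deep (x), 178 wide (y), 125 high. Origin: centre of its underside, z up. The closing flap's hinge line runs along y over the +x wall: x = +49 mm, z = 127 mm; that side points away from the robot, turned up to 86 degrees to left or right. Short flaps hang outside the other walls, at most 13 mm out.
- packed_flap (a joint): Fold angle a (rad) of the packed case's flap, a stiff panel 98 mm from hinge to free edge, 176 wide, 4 thick. 0 = closed flat on the case (a stop; upper face at 129 mm), pi/2 = upright, more = leaning outward. Free edge in the case's frame: x = 49 - 98 cos a, z = 127 + 98 sin a mm. Starts at 1.45 to 1.85. Stays where it is left; under 2 N at its edge folds it.
- part_case: A second, identical cardboard case (same sizes, frame and flap) with a tin in one place only and the other place empty; fixed to the table. Its flap is to stay open.
- part_flap (a joint): Fold angle (rad) of the part-filled case's flap, measured as for the packed one; it starts standing, at about 1.45 to 1.85, and must stay standing open.

How it is judged (in metres and radians):
At the end, for the whole second after the job is handed in: The packed case's flap lies flat on the case (within 0.17 rad, about 10 degrees, of closed) and the part-filled case's flap still stands open (more than 1.2 rad). The part-filled flap's limits of 1.2 and 2.2 rad also hold throughout (value of joint packed_flap below 0.17 rad and value of joint part_flap above 1.2 rad); the robot touches nothing.
It fails at once if the part-filled case's flap is folded inward (below 1.2 rad) or bent far back (above 2.2 rad) (value of joint part_flap below 1.2 rad or value of joint part_flap above 2.2 rad).
It also fails if it takes over 35 s, if anything falls off the work surface, if the arm or the gripper's body presses on something with over 40 N, if the wrist force passes 120 N, or if a joint passes its speed limit or range.

### The arm

A 6-joint arm with a two-finger parallel gripper is mounted at the origin on a cart in front of the work surface, level with it; the furniture and walls round the work are solid. World frame = base frame: x ahead of the robot, y to its left, z up, the work surface at z = 0. Lengths are in mm, angles in rad, forces in N, time in s.
With the tool pointing down it reaches from about 300 to 775 mm from the base axis. Payload 14.6 kg.
Tool frame: the origin (TCP) lies between the finger pads; the fingertips stand 25 mm ahead of it and the grasp point (between the pads) lies 6 mm ahead of it; z points along the fingers, y is the line along which they close (so a half turn about z gives the same grasp; the last joint's range is limited). The gripper opens to 94 mm and grips with 3 to 60 N. Pads are 16 mm wide; open, the fingers measure 119 mm over their backs; the gripper's body (75 mm by 177 mm) begins 78 mm behind the grasp point.
Start: joints at [1.041, 0.3, 1.521, -0, 1.321, -0.067], TCP at [245.546, 492.135, 230.446] pointing down, gripper open.
Joint ranges: [-3.03, 3.03], [-0.79, 2.21], [0.23, 2.52], [-1.04, 4.18], [0, 3.07], [-2.55, 2.55]. Speed limits (rad/s): [2.22, 2.22, 2.57, 3.14, 3.14, 3.14].

### API

Orientations are given as [roll, pitch, yaw] about the fixed x, y, z axes, in that order (R = Rz(yaw) Ry(pitch) Rx(roll)).
In Python, from cell import manip gives the robot as it stands. The module is installed in compiled form; this text tells all that it offers.
- The arm moves only by the tool step_arm, never from a script. Its argument "series" is one flat list of numbers, 5 for each row, row after row: the shift along the world's x, y, z in mm, then the turn about the world's z in rad, then the closure, from 0 (fully open) to 1 (shut). In form: [dx, dy, dz, spin, jaw, dx, dy, dz, spin, jaw, ...]. A call has 1 to 20 rows; each row shifts and turns the commanded pose from where the row before left it; what a row does not reach is not made up. A row lasts 1/8 s, in which the tool goes at most 62.5 mm and 10.7 degrees, less where a joint would pass 70% of its speed; a pose out of reach is approached as far as the arm can. A call is refused whole if a number of a shift passes 62.5 or a number of a turn 0.188, either way. A call with a gripper value outside its range is refused whole. The fingers move at their own pace and stop on an object; "squeeze" is the grip in N (left out, the last holds). Time passes only in rows, so rows that do not move let the fingers close. It gives the time, the measured TCP pose, the force, the opening and the grip force at its end, in the units of the state.
- manip.read_state(): the state, without advancing time (a new reading comes with each control period).
- manip.camera(name): name is "side" or "top" or "wrist"; returns (picture, depth): 400x640x3 uint8, blue, green, red; 400x640 float32, mm along the optical axis (not along the pixel's ray), 0 where there is no reading.
- manip.camera_info(name): a dict with "fovy" (degrees; the focal length in pixels is half the picture's height over the tangent of half this angle, whatever the lens; pixels are square), "cx", "cy" (the principal point, pixels), "eye" and "orientation" of the camera in the world. Camera axes: x right, y down, z forward; pixel columns grow to the right and rows downward; lengths in mm; the calibration is good to about 2 mm. The wrist camera is an equidistant fisheye: a pixel r from the principal point sees the ray r / f radians off the axis. A picture is of the moment at which its call begins: read the wrist's pose just before it. camera_info takes no time and is no camera call; for the wrist camera it gives the pose at the moment of the call.
- manip.sign_off(): hands the job in; it is judged then, once.
The state is a dict: "clock": time; "joints": joint angles; "qd": joint speeds; "effort": joint torques, N m; "eef_pos": TCP position; "eef_rot": TCP orientation; "wrist_force": force on the tool from outside, world axes, zero at the start; "moment": the same for the moment, N m; "finger_gap": finger opening in mm; "finger_force": force on a finger pad.
Only numpy, scipy, OpenCV 4.12 (cv2) and the standard library are available. Lean on these libraries where they do the work, as an engineer would, in place of code of your own. Each camera call takes 0.05 s, during which the arm holds its last target. There are 200 camera calls.

## Working session

There is one attempt and no reset: what is moved stays moved. The work goes in short steps, Python scripts to look and compute and a tool call to move; the robot and the scene stay as the last step left them, time stands still between calls to the robot, and variables do not carry over. Pictures are saved under pics/ and viewed, at most 10 in all, crops included, and the job is handed in when it is done.

Besides the shell and the picture viewer there is one more tool, called after ">>>" as name(argument=value, ...) on one line, values as JSON. step_arm: Moves the arm, as the interface text tells. Its arguments: {"type":"object","properties":{"series":{"type":"array"},"squeeze":{"type":"number"}},"required":["series"]}

```bash
mkdir -p pics; python3 - <<'E'
from cell import manip
import cv2,numpy as np
for n in ("top","side"):
    p,d=manip.camera(n); cv2.imwrite(f"pics/{n}0.png",p); np.save(f"{n}0.npy",d)
    print(n,manip.camera_info(n),(d>0).mean())
print(manip.read_state())
E
```

```text
top {'fovy': 55.38646625806087, 'cx': 315.6654986174542, 'cy': 196.99167896958375, 'eye': array([465.45386266,   6.80051284, 985.55808379]), 'orientation': array([-3.06492812,  0.02670899, -1.54301   ])} 0.996046875
side {'fovy': 43.023598510959715, 'cx': 308.0552026645158, 'cy': 195.79885489702124, 'eye': array([1259.4925431 , -515.00303745,  735.47304375]), 'orientation': array([-2.17154433, -0.01469513,  0.91737894])} 0.943984375
{'clock': 0.1, 'joints': array([ 1.04139903e+00,  3.00441980e-01,  1.52149473e+00, -2.33298638e-05,
        1.32070812e+00, -6.66003479e-02]), 'qd': array([-0.00188539, -0.00196667, -0.00411951,  0.00142224, -0.00186638,
       -0.00017321]), 'effort': array([-4.42760011e-04, -5.32645154e+01, -3.53282368e+01,  7.08920765e-02,
        2.35435978e-02, -9.91185357e-05]), 'eef_pos': array([245.45409993, 491.96479009, 229.93881886]), 'eef_rot': array([-3.14054130e+00, -4.74756828e-05,  2.67880147e+00]), 'wrist_force': array([-0.93572627, -0.45830719,  0.29662758]), 'moment': array([ 0.0046609 ,  0.00910532, -0.02697141]), 'finger_force': 0.0, 'finger_gap': 93.99299447497968}
```

View pics/top0.png

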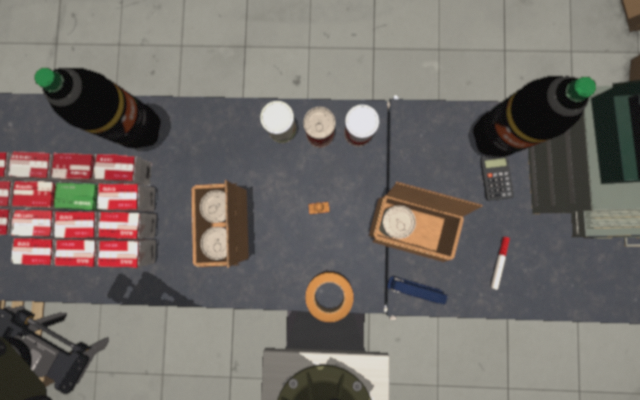

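View pics/side0.png

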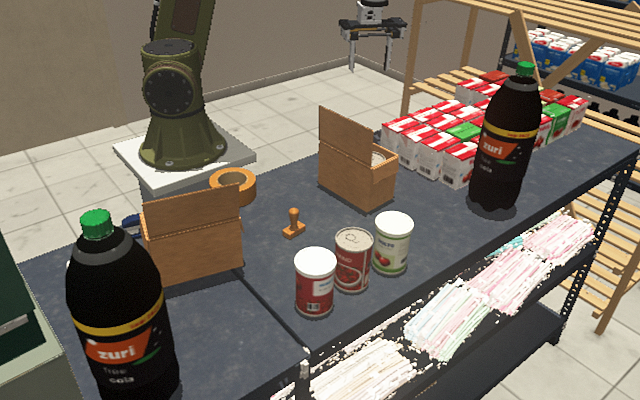

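The top view shows the full case with two tins at about (212,225), its flap standing on its right (−y) side at px 228–247. The case with one tin is at (418,225), with its flap on the far side. I'll measure the full case from depth.

```bash
cat > h.py <<'E'
import numpy as np
from scipy.spatial.transform import Rotation as R
def cloud(d,i):
    f=200/np.tan(np.radians(i["fovy"]/2)); v,u=np.mgrid[:400,:640]
    c=np.stack([(u-i["cx"])/f*d,(v-i["cy"])/f*d,d],-1)
    return c@R.from_euler("xyz",i["orientation"]).as_matrix().T+i["eye"]
E
python3 - <<'E'
from cell import manip
import numpy as np,cv2
from h import cloud
P={n:cloud(np.load(n+"0.npy"),manip.camera_info(n)) for n in("top","side")}
t=P["top"]
print("table",t[300,200],t[250,300])
def rect(m,s):
    q=m[:,:2].astype(np.float32); print(s,len(q),cv2.minAreaRect(q),"z",np.percentile(m[:,2],[2,50,98]).round())
w=t[175:275,180:255].reshape(-1,3)
rect(w[(w[:,2]>112)&(w[:,2]<135)],"rim")
rect(w[(w[:,2]>140)],"flap top")
for lo in(130,150,170,190,210): 
    s=w[(w[:,2]>lo)&(w[:,2]<lo+20)]
    if len(s)>5: print(lo,len(s),np.percentile(s[:,0],[2,98]).round(),s[:,1].mean().round(1),np.polyfit(s[:,0],s[:,1],1).round(3))
s=P["side"][95:215,310:400].reshape(-1,3); 
for lo in(80,130,150,170,190,210):
    q=s[(s[:,2]>lo)&(s[:,2]<lo+20)&(s[:,0]<620)&(s[:,0]>300)&(s[:,1]>100)&(s[:,1]<400)]
    if len(q)>5: print("side",lo,len(q),np.percentile(q[:,0],[2,98]).round(),np.percentile(q[:,1],[2,50,98]).round(),np.polyfit(q[:,0],q[:,1],1).round(3))
w=t[100:300,60:175].reshape(-1,3); print("cartons",np.percentile(w[w[:,2]>40],[1,99],axis=0).round())
b=t[60:150,30:165].reshape(-1,3); b=b[b[:,2]>60]; print("bottle",np.percentile(b,[1,99],axis=0).round())
b=t[175:270,365:485].reshape(-1,3); b=b[b[:,2]>100]; print("part",np.percentile(b,[1,99],axis=0).round())
E
```

```text
table [268.0461189  324.45180727  -0.53680229] [402.73640031  71.75204798  -0.8841757 ]
rim 970 ((463.9991455078125, 260.6349182128906), (186.88473510742188, 104.57379913330078), 3.950503349304199) z [112. 121. 132.]
flap top 854 ((439.3504638671875, 140.9299774169922), (225.25613403320312, 154.7516326904297), 66.52371215820312) z [143. 197. 986.]
130 133 [383. 550.] 209.3 [5.80000e-02 1.82038e+02]
150 141 [384. 551.] 207.7 [7.10000e-02 1.74597e+02]
170 158 [385. 551.] 206.9 [7.20000e-02 1.73385e+02]
190 171 [386. 551.] 206.0 [7.30000e-02 1.72103e+02]
210 286 [385. 551.] 206.1 [7.20000e-02 1.72535e+02]
side 80 523 [383. 565.] [205. 215. 304.] [ 0.272 90.112]
side 130 370 [383. 555.] [203. 210. 217.] [7.2000e-02 1.7554e+02]
side 150 403 [383. 555.] [201. 209. 216.] [7.30000e-02 1.74165e+02]
side 170 406 [385. 555.] [200. 208. 215.] [7.20000e-02 1.73629e+02]
side 190 420 [384. 555.] [200. 207. 214.] [7.1000e-02 1.7321e+02]
side 210 417 [385. 556.] [198. 206. 213.] [7.40000e-02 1.71022e+02]
cartons [[362. 439.  44.]
 [730. 643. 315.]]
bottle [[649. 438.  66.]
 [755. 523. 364.]]
part [[ 404. -295.  101.]
 [ 553.    7.  986.]]
```

>>> step_arm(series=[0,0,35,0,1,0,0,35,0,1,0,0,35,0,1,25,-38,0,0.06,1,25,-38,0,0.06,1,25,-38,0,0.06,1,25,-38,0,0.06,1,25,-38,0,0.06,1,25,-38,0,0.06,1,25,-38,0,0.06,1,25,-38,0,0.06,1,25,-38,0,0.06,1,0,0,0,0,1,0,0,0,0,1], squeeze=10)

```text
clock: 1.85
eef_pos: [470.3, 150.4, 335.3]
eef_rot: [3.142, -0.0, -3.065]
wrist_force: [0.5, 0.6, -0.1]
finger_gap: 0.5
finger_force: 0.0
```

>>> step_arm(series=[0,0,-36,0,1,0,0,-36,0,1,0,0,-36,0,1,0,0,0,0,1])

```text
clock: 2.35
eef_pos: [469.2, 150.8, 225.9]
eef_rot: [-3.141, -0.004, -3.063]
wrist_force: [-1.4, -0.1, 0.3]
finger_gap: 0.7
finger_force: 0.0
```

```bash
python3 - <<'E'
from cell import manip
import cv2
p,_=manip.camera("side"); cv2.imwrite("pics/side1.png",p)
import numpy as np
# tip corner arc: r from hinge (y 210,z 128), outer face offset 3, leading half-thickness 12.5
s=manip.read_state()["eef_pos"]; print(s)
for a in np.arange(1.6,-.01,-.1):
    r=75; y=210+r*np.cos(a)-3*np.sin(a)-12.5; z=127+r*np.sin(a)+3*np.cos(a)+25
    print(round(a,2),round(y-s[1]),round(z-s[2]))
E
```

```text
[470.10311238 150.92256641 227.79917002]
1.6 41 -1
1.5 49 -1
1.4 56 -1
1.3 64 -3
1.2 71 -5
1.1 78 -8
1.0 85 -11
0.9 91 -15
0.8 97 -20
0.7 102 -25
0.6 107 -31
0.5 111 -37
0.4 114 -44
0.3 117 -51
0.2 119 -58
0.1 121 -65
-0.0 122 -73
```

View pics/side1.png

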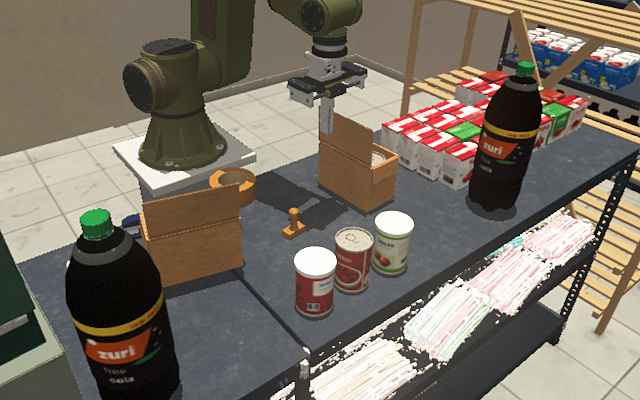

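The closed fingers are on the outer side of the packed flap, at about (327,115), and clear of it. I'll push along the arc.

>>> step_arm(series=[0,20,0,0,1,0,15,0,0,1,0,6,-1,0,1,0,8,0,0,1,0,7,0,0,1,0,8,-2,0,1,0,7,-2,0,1,0,7,-3,0,1,0,7,-3,0,1,0,6,-4,0,1,0,6,-5,0,1,0,0,0,0,1])

```text
clock: 3.9
eef_pos: [470.4, 247.4, 206.9]
eef_rot: [-3.141, -0.001, -3.064]
wrist_force: [-0.6, 0.2, -0.2]
finger_gap: 0.1
finger_force: 0.0
```

```bash
python3 - <<'E'
from cell import manip
import cv2
p,_=manip.camera("side"); cv2.imwrite("pics/side2.png",cv2.resize(p[40:240,220:440],None,fx=2.5,fy=2.5))
E
```

```text
(no output)
```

View pics/side2.png

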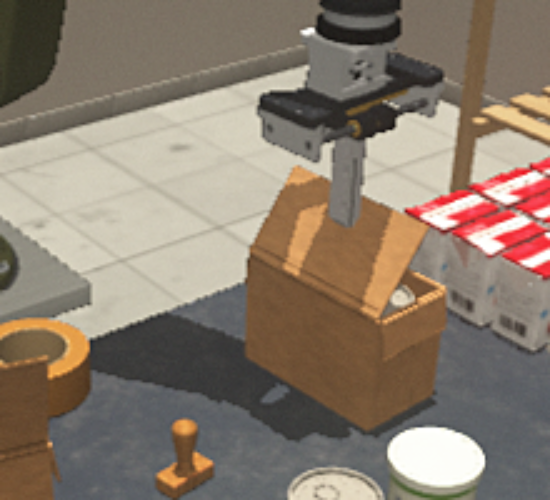

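The flap is following, at roughly 0.8 rad, with the fingertip at crop (343,222) on its outer face. I'll continue down to flat.

>>> step_arm(series=[0,5,-5,0,1,0,5,-6,0,1,0,4,-6,0,1,0,3,-7,0,1,0,3,-7,0,1,0,2,-7,0,1,0,2,-7,0,1,0,1,-6,0,1,0,0,-2,0,1,0,0,0,0,1])

```text
clock: 5.2
eef_pos: [470.6, 272.1, 154.5]
eef_rot: [3.142, 0.0, -3.064]
wrist_force: [-0.5, -0.3, 0.3]
finger_gap: 0.5
finger_force: 0.0
```

>>> step_arm(series=[0,0,-1,0,1,0,0,-1,0,1,0,0,0,0,1])

```text
clock: 5.58
eef_pos: [470.8, 272.2, 154.0]
eef_rot: [3.141, 0.001, -3.064]
wrist_force: [-5.9, -3.6, 15.5]
finger_gap: 0.4
finger_force: 7.7
```

It is pressed against the stop, with 15 N upward at the expected height. I'll lift clear.

>>> step_arm(series=[0,0,10,0,1,0,0,30,0,1,0,0,40,0,1,0,0,40,0,1,0,0,40,0,1,0,0,0,0,1,0,0,0,0,1])

```text
clock: 6.45
eef_pos: [470.4, 272.0, 311.6]
eef_rot: [-3.141, -0.001, -3.064]
wrist_force: [0.1, 0.6, -0.4]
finger_gap: 0.5
finger_force: 0.0
```

```bash
python3 - <<'E'
from cell import manip
import cv2,numpy as np
from h import cloud
p,d=manip.camera("side"); cv2.imwrite("pics/side3.png",p)
s=cloud(d,manip.camera_info("side"))[95:240,300:410].reshape(-1,3)
q=s[(s[:,0]>390)&(s[:,0]<545)&(s[:,1]>205)&(s[:,1]<315)&(s[:,2]>115)&(s[:,2]<220)]
print(len(q),np.percentile(q[:,2],[2,50,98]))
for lo in range(210,310,20): print(lo,np.median(q[(q[:,1]>lo)&(q[:,1]<lo+20),2]))
E
```

```text
1464 [116.76084757 130.73209641 133.34855703]
210 129.82671281492986
230 130.98633563371357
250 131.01652734430536
270 131.25098282575698
290 130.92318269674797
```

View pics/side3.png

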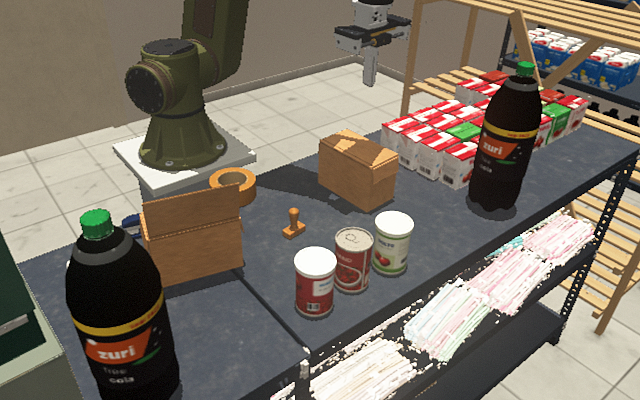

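The packed flap at (357,150) lies flat, with heights of 130–131 mm across it. The other flap at (190,215) still stands open, and the gripper is clear.

```bash
python3 -c "
from cell import manip
print(manip.sign_off())"
```

```text
the job is handed in; nothing more can be done
None
```

The packed case's flap is folded flat, the part-filled case's flap was not touched and still stands open, the arm is clear, and the job is handed in; no verdict came back.

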